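# Pop and open the label printer for a new roll

### The job

The little label printer on the packing bench has run out: open its cover for a new roll. Press its two catches down together, one fingertip on each thumb pad, and keep both down until the cover has sprung ajar and stopped; then let go and gently push the cover up and over with a fingertip until it rests fully open against its stop. Only press and push: do not pinch or lift anything, and leave the other things on the bench where they stand.

Things in the scene. Friction and masses are not known exactly. Their poses are not given: they have to be found in the camera images.
- printer: Light grey desktop label printer, 230 long x 124 wide x 102 high (cover shut), fixed to the bench. Origin on the bench under the case's middle; x points from its front (catches, the end nearer the robot) to its rear (hinge), y left seen from the front, z up. A ledge 64 high across its front (x -118 to -56) carries the two catches; behind it is the roll well under the cover, its rim 86 high.
- catch_left (a joint): Black sprung claw catch on the left (+y), a rocker pivoted at printer x -66, y +33, z 78. Rad: 0 at rest, 0.32 fully down (2 to 5 N on the pad). Pressing the pad tips the claw frontward off the cover's lip; it is clear from about 0.22. The cover is freed only while both catches are clear at once: one that is let go springs back and hooks the lip again.
- catch_right (a joint): The same catch on the right (-y), at printer y -33; same values.
- catch_left_pad (a point): Middle of the upper face of the left catch's ribbed black thumb pad, 28 along x by 22 along y: at rest 86 above the bench, printer x -96, y +33. Pressed fully, it sinks about 9 here (5 to 6 at the pad's edge by the claw). The claw's arm stands 26 behind this point, rises to 99 above the bench and leans 7 toward the pad when pressed.
- catch_right_pad (a point): The same point on the right catch, printer y -33. The pads' middles are 66 apart, with 44 free between the pads.
- cover (a joint): Flat light grey cover, 144 from hinge to lip, 122 wide, 10 thick plus a crown of 4, dark window; 100 g. Rad: 0 shut and latched, 1.75 fully open at its stop, leaning back past upright. Freed, it is thrown up by a sprung pin to about 0.65 in half a second, its lip then about 85 higher. The stiff damped hinge stays at any angle; about 1.5 N square to it at the smooth lip opens it further.
- cover_lip (a point): Middle of the lower front edge of the cover, the free edge; it moves with the cover, 144 from the hinge line. Shut: printer x -58, 86 above the bench. The lip is 104 wide and 8 thick.
- cover_hinge (a point): Middle of the cover's hinge line, printer x +86, 88 above the bench; the line runs along the printer's y. A point of the cover at distance r from the hinge stands r cos(value) in front of it and r sin(value) above it.
- label_roll: Spare roll of white labels standing on end beside the printer, 84 across, 56 high. Origin under its middle. Leave alone.
- tea_tin: Steel tea tin, 68 across, 105 high, beside the printer. Origin under its middle. Leave alone.
- cup: White tea cup, 72 across, 50 high. Origin under its middle. Leave alone.
- tea_cake: Paper-wrapped tea cake, 100 across, 22 high. Origin under its middle. Leave alone.
- knife: Grey carton knife, blade drawn in, 160 long x 22 wide x 15 high, lying in front of the printer. Origin under its middle. Leave alone.
- tape_roll: Roll of amber packing tape lying flat, 100 across, 48 high. Origin under its middle. Leave alone.
- tea_jar: Small lidded clay jar, 90 across, 118 high. Origin under its middle. Leave alone.

How it is judged:
By the outcome, as a careful person would: the job done as asked, in the order asked, and still so for the second after the job is handed in, with the robot touching nothing.
It also fails if it takes over 45 s, if anything falls off the work surface, if the arm or the gripper's body presses on something with over 40 N, if the wrist force passes 120 N, or if a joint passes its speed limit or range.

### The arm

A 6-joint arm with a two-finger parallel gripper is mounted at the origin on the work surface. World frame = base frame: x ahead of the robot, y to its left, z up, the work surface at z = 0. Lengths are in m, angles in rad, forces in N, time in s.
With the tool pointing down it reaches from about 0.375 to 0.975 m from the base axis. Payload 3.8 kg.
Tool frame: the origin (TCP) lies at the very end of the fingers, on their centre line; the grasp point (between the pads) lies 19 mm behind it; z points along the fingers, y is the direction in which the jaws open and shut (so a half turn about z gives the same grasp; the last joint's range is limited). The gripper opens to 85 mm and grips with 20 to 120 N. Pads are 22 mm wide; open, the fingers measure 114 mm over their backs; the gripper's body (76 mm by 85 mm) begins 54 mm behind the grasp point. The pads swing forward as they close: fully open they stand 13 mm farther back than shut.
Start: joints at [-1.238, 0.264, 1.604, -0, 1.274, -0.037], TCP at [0.244, -0.629, 0.231] pointing down, gripper open.
Joint ranges: [-2.63, 2.63], [-0.94, 2.18], [0.31, 2.57], [-1.31, 4.45], [0, 2.66], [-2.55, 2.55]. Speed limits (rad/s): [2.57, 2.57, 3.14, 3.14, 3.14, 3.14].

### API

Orientations are given as a rotation vector (axis times angle).
In Python, from workcell import bot, read_camera, finish_job gives the robot as it stands. The module is installed in compiled form; this text tells all that it offers.
- The arm moves only by the tool servo_tool, never from a script. Its argument "targets" is text: rows parted by semicolons, each of 7 numbers parted by spaces: the turn, a rotation vector about the tool's x, y, z in rad, then the shift along the tool's x, y, z in mm, then the finger opening in mm, from 0 to 85.4. In form: wx wy wz x y z gripper; .... A call has 1 to 8 rows; each row shifts and turns the pose as measured when the row begins, along the tool's axes as they then stand; what a row does not reach is not made up. A row lasts 1/12 s, in which the tool goes at most 41.7 mm and 7.16 degrees, less where a joint would pass 70% of its speed; a pose out of reach is approached as far as the arm can. A call is refused whole if a number of a shift passes 41.7 or a number of a turn 0.125, either way. A call with a gripper value outside its range is refused whole. The fingers move at their own pace and stop on an object; "newtons" is the grip in N (left out, the last holds). Time passes only in rows, so rows that do not move let the fingers close. It gives the time, the measured TCP pose, the force and the opening at its end, in the units of the state.
- bot.read_state(): the state, without advancing time (a new reading comes with each control period).
- read_camera(name): name is "side" or "top" or "wrist"; returns a dict with "image" (384x512x3 uint8, red, green, blue), "mtx" (3x3 intrinsics, pixels), "k1" (the pictures are not rectified: a ray, as slopes to the right and down, at radius r is drawn at 1 + k1 r^2 times it, then the intrinsics apply), "eye" and "orientation" of the camera in the world; the wrist camera has in their place "T_tool_cam" (4x4, takes a point from camera to tool coordinates, whose origin is the TCP and whose axes are the flange's). Camera axes: x right, y up, looking along -z (the intrinsics and any distortion apply to the point x, -y, -z); pixel columns grow to the right and rows downward; lengths in m; the calibration is good to about 2 mm. A picture is of the moment at which its call begins: read the wrist's pose just before it. There is no depth.
- finish_job(): hands the job in, once; it reports no verdict.
The state is a dict: "time": time; "q": joint angles; "joint_vel": joint speeds; "joint_torque": joint torques, N m; "tool_pos": TCP position; "tcp_rot": TCP orientation; "wrist_force": force on the tool from outside, world axes, zero at the start; "torque": the same for the moment, N m; "width": opening from 0.0 (shut) to 1.0 (fully open).
Only numpy, scipy, OpenCV 4.12 (cv2) and the standard library are available. Lean on these libraries where they do the work, as an engineer would, in place of code of your own. Each camera call takes 0.05 s, during which the arm holds its last target.

## Working session

There is one attempt and no reset: what is moved stays moved. The work goes in short steps, Python scripts to look and compute and a tool call to move; the robot and the scene stay as the last step left them, time stands still between calls to the robot, and variables do not carry over. Pictures are saved under pics/ and viewed, and the job is handed in when it is done.

Besides the shell and the picture viewer there is one more tool, called after "Emit:" as name(argument=value, ...) on one line, values as JSON. servo_tool: Moves the arm, as the interface text tells. Its arguments: {"type":"object","properties":{"targets":{"type":"string"},"newtons":{"type":"number"}},"required":["targets"]}

```bash
mkdir -p pics; cat > h.py <<'E'
import numpy as np,cv2
from workcell import bot, read_camera, finish_job
E
python3 - <<'E'
from h import *
s=bot.read_state(); print(s)
for n in("side","top"):
    c=read_camera(n); cv2.imwrite(f"pics/{n}0.png",cv2.cvtColor(c["image"],cv2.COLOR_RGB2BGR)); print(n,c["mtx"],c["k1"],c["eye"],c["orientation"])
c=read_camera("wrist");print(c["T_tool_cam"],c["mtx"],c["k1"])
E
```

```text
{'time': 0.0, 'q': array([-1.23792914e+00,  2.64768170e-01,  1.60538565e+00,  2.14672519e-05,
        1.27370794e+00, -3.68910993e-02]), 'joint_vel': array([-8.64320335e-04, -4.64163750e-05,  8.58413843e-04,  1.96488209e-04,
        8.21346834e-04,  1.76350633e-03]), 'joint_torque': array([ 1.31286055e-03, -5.15103436e+01, -3.67313540e+01, -3.24504290e-04,
        1.27780612e-02,  1.51359143e-05]), 'tool_pos': array([ 0.24370695, -0.62867624,  0.22994563]), 'tcp_rot': array([-3.08584787e+00, -5.77089015e-01,  4.93319079e-04]), 'wrist_force': array([ 0.06835962, -0.01681956,  0.7077643 ]), 'torque': array([ 0.01982875, -0.04786414, -0.03266243]), 'width': 1.0003779763954792}
side [[441.65780186   0.         251.93650509]
 [  0.         441.65780186 193.97410746]
 [  0.           0.           1.        ]] 0.031506968660697465 [0.07708237 0.69046463 0.92805086] [ 0.31620287 -0.92750454 -2.39740983]
top [[447.40168673   0.         249.63645821]
 [  0.         447.40168673 188.97571473]
 [  0.           0.           1.        ]] -0.1351841093924562 [0.48660835 0.05491205 1.11685084] [ 0.0435355  -0.06523818 -1.57015433]
[[ 1.35396954e-04  9.64289910e-01  2.64848922e-01  6.57042883e-02]
 [ 9.99999981e-01 -1.67804882e-04  9.97383815e-05 -1.89719925e-03]
 [ 1.40619657e-04  2.64848903e-01 -9.64289914e-01 -1.43185470e-01]
 [ 0.00000000e+00  0.00000000e+00  0.00000000e+00  1.00000000e+00]] [[302.66278492   0.         251.29618116]
 [  0.         302.66278492 189.74639184]
 [  0.           0.           1.        ]] -0.010092703606777035
```

View pics/side0.png

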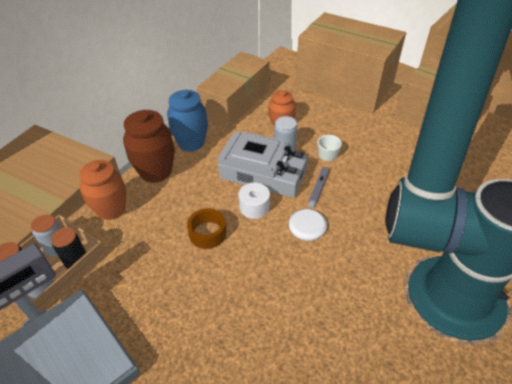

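View pics/top0.png

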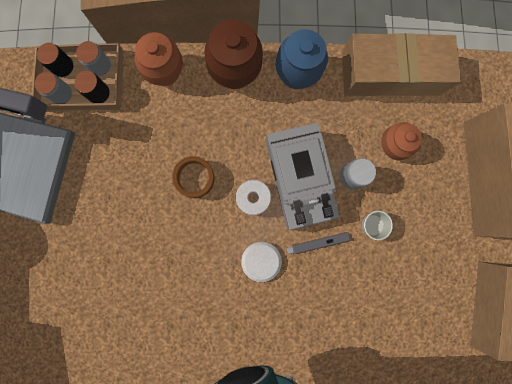

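The side and top pictures show the printer at about (302,177) in top, with its catches near (300,212) and (327,206). I'll enlarge that area.

```bash
python3 - <<'E'
from h import *
t=cv2.imread("pics/top0.png")[115:240,255:355]; cv2.imwrite("pics/t1.png",cv2.resize(t,None,fx=4.8,fy=4.8,interpolation=cv2.INTER_CUBIC))
t=cv2.imread("pics/side0.png")[120:205,205:325]; cv2.imwrite("pics/s1.png",cv2.resize(t,None,fx=6,fy=6,interpolation=cv2.INTER_CUBIC))
E
```

```text
(no output)
```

View pics/t1.png

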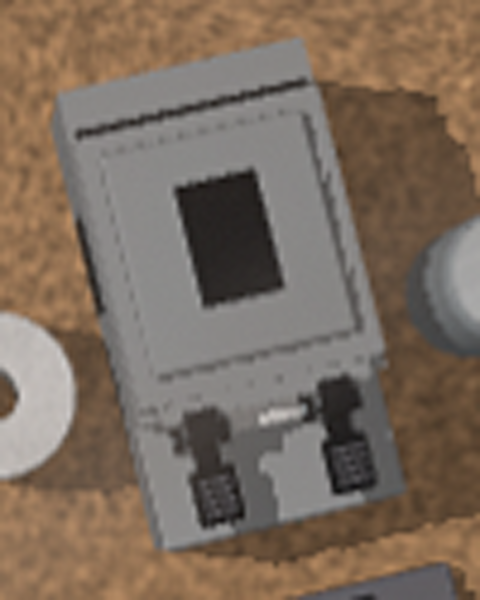

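View pics/s1.png

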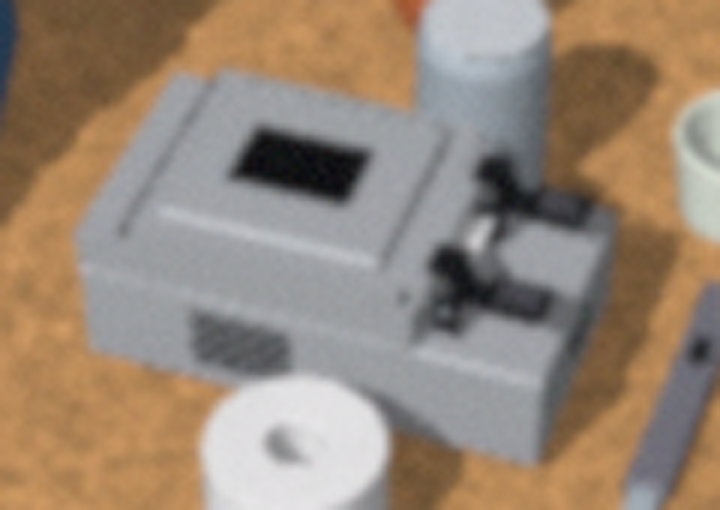

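```bash
cat >> h.py <<'E'
from scipy.spatial.transform import Rotation as R
def camR(c,st=None):
    if "eye" in c: return R.from_rotvec(c["orientation"]).as_matrix(),np.array(c["eye"])
    T=np.array(c["T_tool_cam"]);Rt=R.from_rotvec(st["tcp_rot"]).as_matrix()
    return Rt@T[:3,:3],st["tool_pos"]+Rt@T[:3,3]
def ray(c,uv,st=None):
    Rm,e=camR(c,st); K=c["mtx"]
    p=cv2.undistortPoints(np.array([[uv]],float),K,np.array([c["k1"],0,0,0,0.]))[0,0]
    d=Rm@np.array([p[0],-p[1],-1]); return e,d
def atz(c,uv,z,st=None):
    e,d=ray(c,uv,st); return e+d*(z-e[2])/d[2]
def proj(c,P,st=None):
    Rm,e=camR(c,st); q=Rm.T@(np.array(P)-e); x=np.array([q[0],-q[1]])/-q[2]; x=x*(1+c["k1"]*(x@x))
    K=c["mtx"]; return np.array([K[0,0]*x[0]+K[0,2],K[1,1]*x[1]+K[1,2]])
E
python3 - <<'E'
from h import *
T=read_camera("top");S=read_camera("side")
tc=lambda x,y:((x+.5)/4.8-.5+255,(y+.5)/4.8-.5+115)
sc=lambda x,y:((x+.5)/6-.5+205,(y+.5)/6-.5+120)
obs=[(T,tc(217,498),(-.096,.033,.086)),(T,tc(350,467),(-.096,-.033,.086)),
(T,tc(160,548),(-.116,.062,.064)),(T,tc(405,490),(-.116,-.062,.064)),(T,tc(57,95),(.115,.062,.088)),(T,tc(303,40),(.115,-.062,.088)),
(S,sc(523,302),(-.096,.033,.086)),(S,sc(563,205),(-.096,-.033,.086))]
for c,uv,P in obs: print(np.round(uv,1),atz(c,uv,P[2]).round(4))
from scipy.optimize import least_squares
def f(p,pr=0):
    r=[]
    for c,uv,P in obs:
        w=np.array([p[0]+np.cos(p[2])*P[0]-np.sin(p[2])*P[1],p[1]+np.sin(p[2])*P[0]+np.cos(p[2])*P[1],P[2]])
        r+=list(proj(c,w)-uv)
    return np.array(r)
s=least_squares(f,[.5,-.05,.2],loss="soft_l1");print(s.x,f(s.x).reshape(-1,2).round(2))
E
```

```text
[299.8 218.4] [ 0.4902 -0.0751  0.086 ]
[327.5 211.9] [ 0.5049 -0.1398  0.086 ]
[287.9 228.8] [ 0.4658 -0.0497  0.064 ]
[339.  216.7] [ 0.4939 -0.1714  0.064 ]
[266.5 134.4] [0.6855 0.0013 0.088 ]
[317.7 122.9] [ 0.7135 -0.1194  0.088 ]
[291.8 169.9] [ 0.4917 -0.0726  0.086 ]
[298.4 153.8] [ 0.5097 -0.1388  0.086 ]
[ 0.59148953 -0.08482278  0.22953505] [[-0.27 -0.14]
 [-0.45 -0.25]
 [ 0.48  0.6 ]
 [ 0.1   0.53]
 [-0.17 -1.61]
 [-0.17 -1.7 ]
 [ 0.76 -0.24]
 [ 1.28  0.55]]
```

Emit:
servo_tool(targets="0 0 0.07 20 -18 0 52; 0 0 0.07 28 -26 0 52; 0 0 0 29 -23 0 52; 0 0 0 29 -23 0 52; 0 0 0 29 -23 0 52; 0 0 0 29 -23 0 52; 0 0 0 29 -23 0 52; 0 0 0 29 -23 0 52", newtons=20)

```text
time: 0.92
tool_pos: [0.4147, -0.3967, 0.2281]
tcp_rot: [3.124, 0.328, -0.004]
wrist_force: [0.2, -0.5, 0.5]
width: 0.608
```

```bash
cat > go.py <<'E'
from h import *
import sys
# print delta to target printer-frame point (mm) and pose; args px py z [yaw err]
PX,PY,YAW=.5915,-.0848,.2295
def go(px,py,z,tilt=0,P=(PX,PY,YAW)):
    s=bot.read_state(); Rt=R.from_rotvec(s["tcp_rot"])
    w=np.array([P[0]+np.cos(P[2])*px-np.sin(P[2])*py,P[1]+np.sin(P[2])*px+np.cos(P[2])*py,z])
    # desired: tool x = printer x, z down, tilted about printer y so fingers point forward
    X=np.array([np.cos(P[2]),np.sin(P[2]),0]);Z=np.array([0,0,-1.]);Y=np.cross(Z,X)
    yv=np.array([-np.sin(P[2]),np.cos(P[2]),0])
    D=R.from_rotvec(-yv*tilt)*R.from_matrix(np.c_[X,Y,Z])
    rv=(Rt.inv()*D).as_rotvec()
    c,sn=np.cos(P[2]),np.sin(P[2]); d=s["tool_pos"]-[P[0],P[1],0]
    print("t",round(s["time"],2),"tcp printer mm",np.round(1e3*np.array([c*d[0]+sn*d[1],-sn*d[0]+c*d[1],d[2]]),1),"q",np.round(s["q"],2),"F",np.round(s["wrist_force"],1),"w",round(s["width"]*85.4,1))
    print("turn",rv.round(3),"shift tool mm",(1e3*Rt.inv().apply(w-s["tool_pos"])).round(1))
if __name__=="__main__": go(*[float(a) for a in sys.argv[1:]])
E
python3 go.py -.110 0 .2
```

```text
t 0.92 tcp printer mm [-243.1 -263.5  228.1] q [-0.81  0.08  1.83 -0.    1.24  0.56] F [ 0.2 -0.5  0.5] w 51.9
turn [ 0.001  0.003 -0.02 ] shift tool mm [ 127.8 -266.2   27.6]
```

Emit:
servo_tool(targets="0 0 -0.02 16 -34 3 52; 0 0 0 16 -34 4 52; 0 0 0 16 -34 4 52; 0 0 0 16 -34 4 52; 0 0 0 16 -34 4 52; 0 0 0 16 -34 4 52; 0 0 0 16 -34 4 52; 0 0 0 16 -33 4 52")

```text
time: 1.58
tool_pos: [0.4833, -0.0911, 0.1972]
tcp_rot: [3.116, 0.359, 0.007]
wrist_force: [0.5, 0.2, 0.5]
width: 0.608
```

```bash
python3 go.py -.110 0 .2
```

```text
t 1.58 tcp printer mm [-106.8   18.5  197.2] q [-0.23 -0.07  2.03 -0.    1.17  1.11] F [0.5 0.2 0.5] w 51.9
turn [ 0.006 -0.004 -0.   ] shift tool mm [-3.2 18.5 -2.7]
```

Emit:
servo_tool(targets="0 0 0 0 14 0 52; 0 0 0 0 0 0 52; 0 0 0 0 0 0 52")

```text
time: 1.83
tool_pos: [0.4872, -0.0941, 0.1962]
tcp_rot: [3.117, 0.384, 0.006]
wrist_force: [-0.8, -0.7, 0.5]
width: 0.603
```

```bash
python3 go.py -.110 0 .2; python3 - <<'E'
from h import *
from go import *
s=bot.read_state();c=read_camera("wrist");im=cv2.cvtColor(c["image"],cv2.COLOR_RGB2BGR)
np.save("pics/w1.npy",np.r_[s["tool_pos"],s["tcp_rot"]])
cv2.imwrite("pics/w1.png",cv2.resize(im,None,fx=1.56,fy=1.56,interpolation=cv2.INTER_CUBIC))
for P in [(-.096,.033,.086),(-.096,-.033,.086),(-.058,0,.086)]:
    w=[PX+np.cos(YAW)*P[0]-np.sin(YAW)*P[1],PY+np.sin(YAW)*P[0]+np.cos(YAW)*P[1],P[2]]
    print(P,proj(c,w,s)*1.56)
E
```

```text
t 1.83 tcp printer mm [-103.7   14.7  196.2] q [-0.24 -0.05  2.02  0.    1.17  1.08] F [-0.8 -0.7  0.5] w 51.5
turn [ 0.001 -0.004  0.015] shift tool mm [-6.5 14.6 -3.8]
(-0.096, 0.033, 0.086) [361.80844522 275.53485344]
(-0.096, -0.033, 0.086) [481.61387513 277.32033899]
(-0.058, 0, 0.086) [424.04241165 206.41256207]
```

View pics/w1.png

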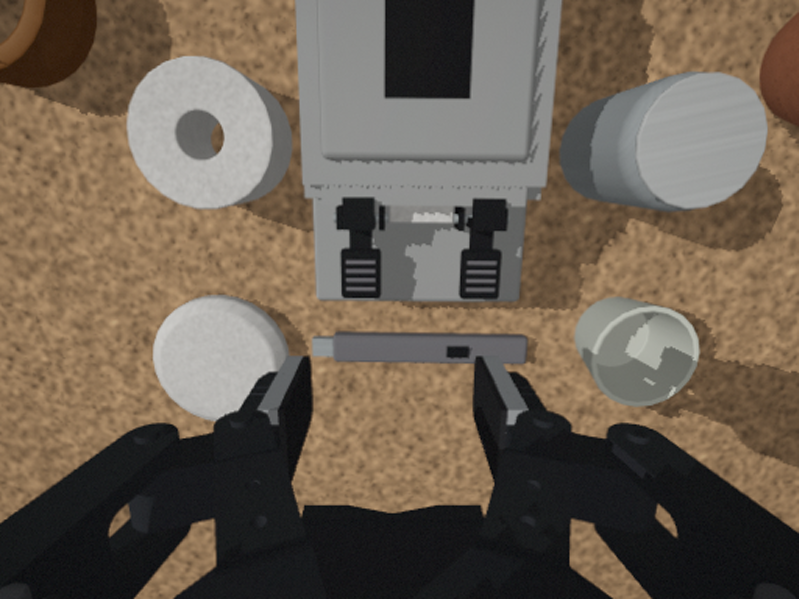

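```bash
sed -i 's/PX,PY,YAW=.5915/PX,PY,YAW=.593/' go.py; python3 go.py -.099 0 .13 .12
```

```text
t 1.88 tcp printer mm [-105.3   14.3  196.3] q [-0.24 -0.05  2.02  0.    1.17  1.08] F [ 0.5  0.5 -0.7] w 52.0
turn [0.001 0.116 0.014] shift tool mm [ 5.8 14.2 66.4]
```

Emit:
servo_tool(targets="0 0.06 0.014 3 7 15 52; 0 0.056 0 3 7 17 52; 0 0 0 0 0 15 52; 0 0 0 0 0 13 52; 0 0 0 0 0 0 52; 0 0 0 0 0 0 52")

```text
time: 2.38
tool_pos: [0.5014, -0.1149, 0.1375]
tcp_rot: [-3.108, -0.336, -0.202]
wrist_force: [0.0, 0.1, -0.3]
width: 0.609
```

```bash
python3 go.py -.099 0 .1 .12
```

```text
t 2.38 tcp printer mm [-96.   -8.5 137.5] q [-0.32 -0.04  2.12  0.08  0.94  1.  ] F [ 0.   0.1 -0.3] w 52.0
turn [ 0.006 -0.009 -0.014] shift tool mm [-7.9 -8.6 36.7]
```

Emit:
servo_tool(targets="0 0 -0.01 -2 -3 5 52; 0 0 0 -2 -2 8 52; 0 0 0 -1 -1 8 52; 0 0 0 0 0 5 52; 0 0 0 0 0 0 52; 0 0 0 0 0 0 52; 0 0 0 0 0 0 52")

```text
time: 2.97
tool_pos: [0.4996, -0.1113, 0.1113]
tcp_rot: [-3.108, -0.349, -0.207]
wrist_force: [0.0, -0.0, -0.3]
width: 0.608
```

```bash
python3 go.py -.099 0 .1 .12;  python3 - <<'E'
from h import *
from go import *
s=bot.read_state();c=read_camera("wrist");im=cv2.cvtColor(c["image"],cv2.COLOR_RGB2BGR)
cv2.imwrite("pics/w2.png",cv2.resize(im,None,fx=1.56,fy=1.56,interpolation=cv2.INTER_CUBIC))
E
```

```text
t 2.97 tcp printer mm [-97.   -4.5 111.3] q [-0.31 -0.01  2.16  0.08  0.88  0.99] F [ 0.  -0.  -0.3] w 51.9
turn [ 0.009 -0.012 -0.006] shift tool mm [-3.5 -4.6 10.9]
```

View pics/w2.png

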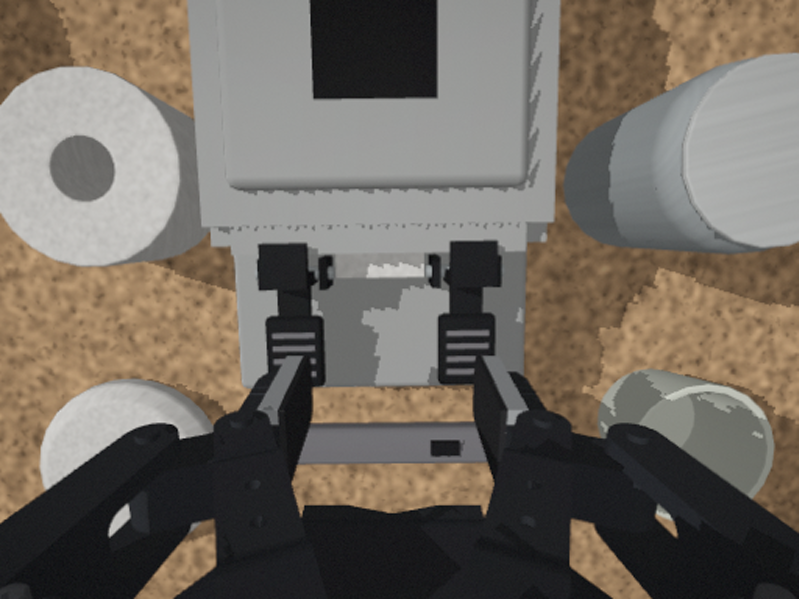

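Emit:
servo_tool(targets="0.009 -0.01 -0.006 -2 -3 2 52; 0 0 0 -1 -2 4 52; 0 0 0 0 0 4 52; 0 0 0 0 0 0 52; 0 0 0 0 0 0 52")

```text
time: 3.43
tool_pos: [0.4977, -0.1063, 0.1012]
tcp_rot: [-3.101, -0.36, -0.191]
wrist_force: [0.1, 0.0, 0.4]
width: 0.608
```

```bash
python3 go.py -.099 0 .09 .12;  python3 - <<'E'
from h import *
from go import *
s=bot.read_state();c=read_camera("wrist");im=cv2.cvtColor(c["image"],cv2.COLOR_RGB2BGR)
cv2.imwrite("pics/w3.png",cv2.resize(im,None,fx=1.56,fy=1.56,interpolation=cv2.INTER_CUBIC))
E
```

```text
t 3.43 tcp printer mm [-97.7   0.8 101.2] q [-0.3   0.    2.16  0.08  0.87  0.99] F [0.1 0.  0.4] w 52.0
turn [-0.    -0.003  0.002] shift tool mm [-2.6  0.8 10.9]
```

View pics/w3.png

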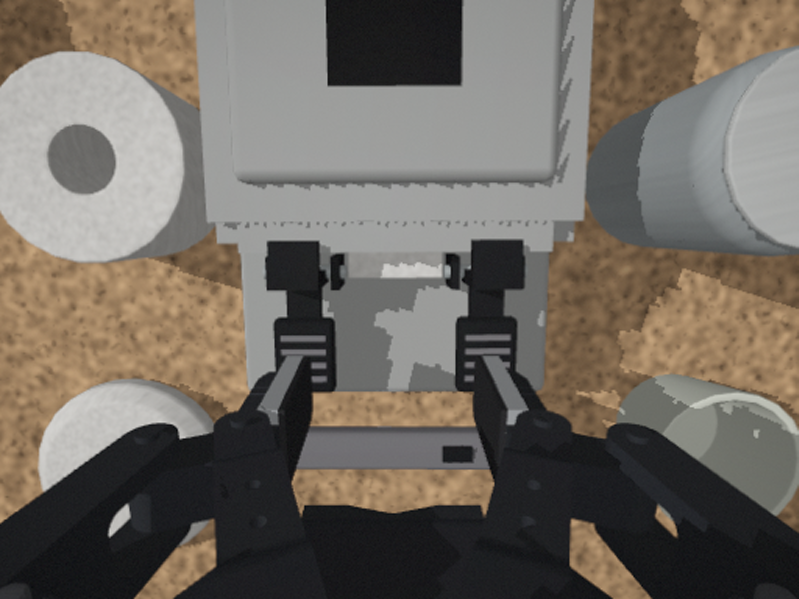

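Emit:
servo_tool(targets="0 0 0 -1 0 3 52; 0 0 0 -1 0 3 52; 0 0 0 -1 0 3 52; 0 0 0 0 0 3 52; 0 0 0 0 0 2 52; 0 0 0 0 0 0 52")

```text
time: 3.98
tool_pos: [0.4962, -0.1067, 0.0854]
tcp_rot: [-3.101, -0.36, -0.191]
wrist_force: [-1.1, -0.5, 1.1]
width: 0.607
```

```bash
python3 go.py -.099 0 .085 .12
```

```text
t 3.98 tcp printer mm [-99.3   0.7  85.4] q [-0.3   0.02  2.18  0.08  0.84  0.98] F [-1.1 -0.5  1.1] w 51.8
turn [-0.    -0.003  0.002] shift tool mm [0.2 0.7 0.4]
```

Emit:
servo_tool(targets="0 0 0 0 0 2 52; 0 0 0 0 0 2 52; 0 0 0 0 0 0 52")

```text
time: 4.23
tool_pos: [0.4966, -0.1068, 0.0812]
tcp_rot: [-3.101, -0.36, -0.19]
wrist_force: [0.1, 0.2, 1.3]
width: 0.605
```

Emit:
servo_tool(targets="0 0 0 0 0 2 52; 0 0 0 0 0 2 52; 0 0 0 0 0 0 52")

```text
time: 4.48
tool_pos: [0.4966, -0.1069, 0.0774]
tcp_rot: [-3.101, -0.361, -0.188]
wrist_force: [-1.3, 0.2, 2.0]
width: 0.609
```

```bash
python3 - <<'E'
from h import *
c=read_camera("wrist");im=cv2.cvtColor(c["image"],cv2.COLOR_RGB2BGR)[130:290,130:380]
cv2.imwrite("pics/w4.png",cv2.resize(im,None,fx=3,fy=3,interpolation=cv2.INTER_CUBIC))
E
```

```text
(no output)
```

View pics/w4.png

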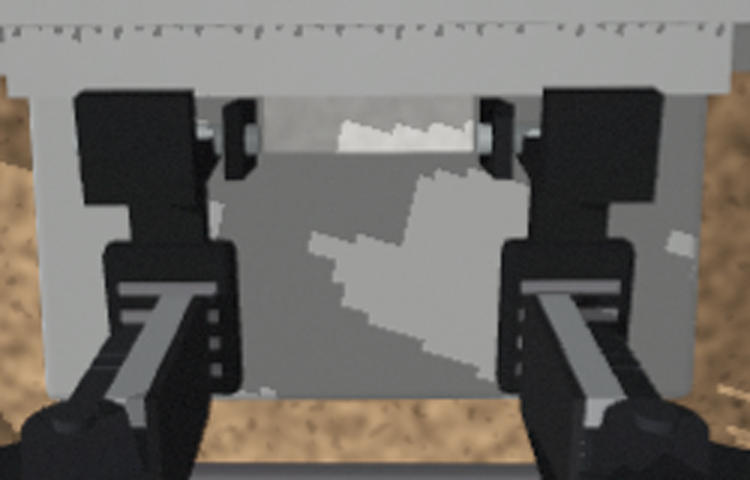

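The wrist crop shows both fingertips standing on the pads near the second rib, at about (175,295) and (555,295). I'll keep pressing.

Emit:
servo_tool(targets="0 0 0 0 0 2 52; 0 0 0 0 0 2 52; 0 0 0 0 0 0 52")

```text
time: 4.78
tool_pos: [0.4964, -0.107, 0.074]
tcp_rot: [-3.101, -0.362, -0.186]
wrist_force: [-3.3, -0.1, 5.8]
width: 0.607
```

Emit:
servo_tool(targets="0 0 0 0 0 2 52; 0 0 0 0 0 2 52; 0 0 0 0 0 0 52")

```text
time: 5.03
tool_pos: [0.4965, -0.107, 0.0733]
tcp_rot: [-3.101, -0.363, -0.183]
wrist_force: [-5.3, -0.6, 6.2]
width: 0.608
```

```bash
python3 - <<'E'
from h import *
c=read_camera("wrist");im=cv2.cvtColor(c["image"],cv2.COLOR_RGB2BGR)[50:290,100:420]
cv2.imwrite("pics/w5.png",cv2.resize(im,None,fx=2.4,fy=2.4,interpolation=cv2.INTER_CUBIC))
E
```

```text
(no output)
```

View pics/w5.png

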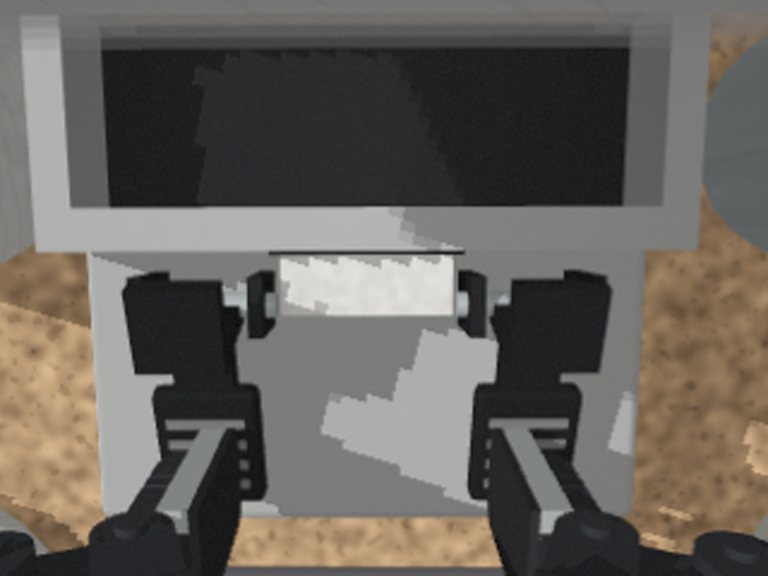

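The cover has sprung: the roll well is visible at rows 30-210. I'll hold both pads down until it has stopped.

Emit:
servo_tool(targets="0 0 0 0 0 1 52; 0 0 0 0 0 1 52; 0 0 0 0 0 1 52; 0 0 0 0 0 1 52; 0 0 0 0 0 1 52; 0 0 0 0 0 1 52; 0 0 0 0 0 1 52; 0 0 0 0 0 1 52")

```text
time: 5.75
tool_pos: [0.4965, -0.107, 0.0727]
tcp_rot: [-3.1, -0.364, -0.179]
wrist_force: [-7.6, 0.1, 11.4]
width: 0.61
```

```bash
python3 - <<'E'
from h import *
for n,sl in(("top",(slice(80,260),slice(230,380))),("side",(slice(80,220),slice(190,340)))):
    c=read_camera(n);im=cv2.cvtColor(c["image"],cv2.COLOR_RGB2BGR)
    cv2.imwrite(f"pics/{n}6.png",cv2.resize(im[sl],None,fx=3.2,fy=3.2,interpolation=cv2.INTER_CUBIC))
a,b=cv2.imread("pics/top6.png"),cv2.imread("pics/side6.png");h=448
cv2.imwrite("pics/ts6.png",np.hstack([a[:h,:400],b[:h,:400]]))
E
```

```text
(no output)
```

View pics/ts6.png

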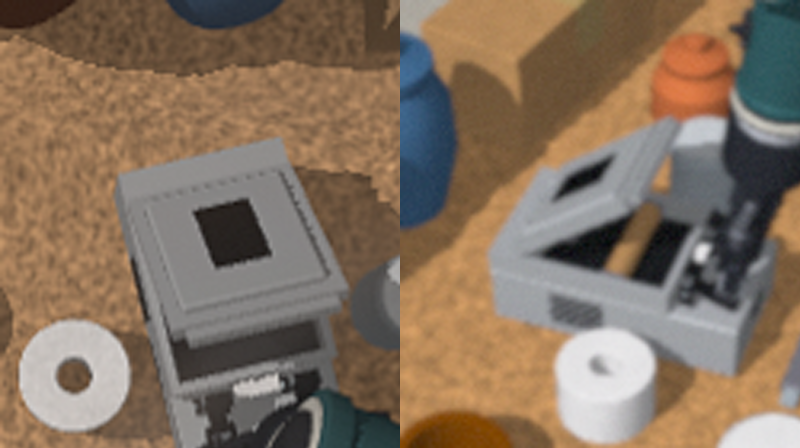

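Emit:
servo_tool(targets="0 0 0 0 0 1 52; 0 0 0 0 0 1 52; 0 0 0 0 0 1 52; 0 0 0 0 0 1 52")

```text
time: 6.18
tool_pos: [0.4965, -0.107, 0.0728]
tcp_rot: [-3.099, -0.364, -0.177]
wrist_force: [-5.8, 0.2, 11.5]
width: 0.608
```

```bash
python3 - <<'E'
from h import *
c=read_camera("side");im=cv2.cvtColor(c["image"],cv2.COLOR_RGB2BGR)[80:220,190:340]
im=cv2.resize(im,None,fx=3.2,fy=3.2,interpolation=cv2.INTER_CUBIC)
b=cv2.imread("pics/side6.png");d=cv2.absdiff(im,b);print("diff",d.mean(),(d.max(2)>40).sum())
E
```

```text
diff 1.803258308531746 0
```

The cover stands ajar and still; the side view shows its lip well above the ledge, with no change between two pictures 0.4 s apart. Now I'll let go.

Emit:
servo_tool(targets="0 0 0 0 0 -5 52; 0 0 0 -3 0 -12 52; 0 0 0 -8 0 -14 52; 0 0 0 -10 0 -10 40; 0 0 0 -10 0 -8 20; 0 0 0 -5 0 -4 0; 0 0 0 0 0 0 0; 0 0 0 0 0 0 0")

```text
time: 6.9
tool_pos: [0.4567, -0.1173, 0.1269]
tcp_rot: [-3.101, -0.364, -0.189]
wrist_force: [0.3, 0.4, -1.0]
width: -0.002
```

```bash
python3 go.py -.085 0 .145 .45;  python3 - <<'E'
from h import *
from go import *
s=bot.read_state();c=read_camera("wrist");im=cv2.cvtColor(c["image"],cv2.COLOR_RGB2BGR)
cv2.imwrite("pics/w7.png",cv2.resize(im,None,fx=1.56,fy=1.56,interpolation=cv2.INTER_CUBIC))
E
```

```text
t 6.9 tcp printer mm [-140.2   -0.7  126.9] q [-0.35 -0.1   2.21  0.08  0.94  0.94] F [ 0.3  0.4 -1. ] w -0.2
turn [-0.001  0.328  0.004] shift tool mm [ 57.   -0.4 -11.3]
```

View pics/w7.png

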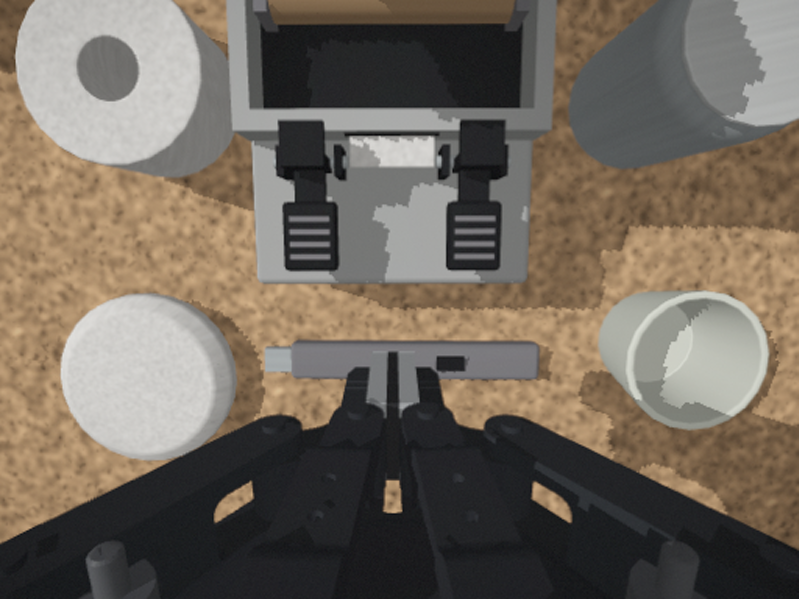

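Emit:
servo_tool(targets="0 0.1 0 0 0 0 0; 0 0.1 0 5 0 -6 0; 0 0.1 0 8 0 -10 0; 0 0.03 0 8 0 -10 0; 0 0 0 0 0 0 0; 0 0 0 0 0 0 0")

```text
time: 7.45
tool_pos: [0.4694, -0.1136, 0.1559]
tcp_rot: [-2.985, -0.352, -0.702]
wrist_force: [-0.3, 1.0, -0.0]
width: 0.001
```

```bash
python3 go.py -.057 0 .146 .45;  python3 - <<'E'
from h import *
from go import *
c=read_camera("side");im=cv2.cvtColor(c["image"],cv2.COLOR_RGB2BGR)[90:210,205:325]
cv2.imwrite("pics/s8.png",cv2.resize(im,None,fx=5,fy=5,interpolation=cv2.INTER_CUBIC))
for v in(.55,.65,.75,.85):
  for y in(.052,-.052):
    x,z=.086-.144*np.cos(v),.088+.144*np.sin(v)
    w=[PX+np.cos(YAW)*x-np.sin(YAW)*y,PY+np.sin(YAW)*x+np.cos(YAW)*y,z]
    p=proj(c,w);print(v,y,((p-[205,90]+.5)*5-.5).round(0))
E
```

```text
t 7.45 tcp printer mm [-126.9    0.   155.9] q [-0.51 -0.28  2.36  0.45  0.77  0.54] F [-0.3  1.  -0. ] w 0.1
turn [-0.003 -0.012  0.005] shift tool mm [58.2  0.4 40. ]
0.55 0.052 [324. 289.]
0.55 -0.052 [388. 171.]
0.65 0.052 [309. 269.]
0.65 -0.052 [375. 151.]
0.75 0.052 [293. 248.]
0.75 -0.052 [359. 131.]
0.85 0.052 [274. 229.]
0.85 -0.052 [341. 112.]
```

View pics/s8.png

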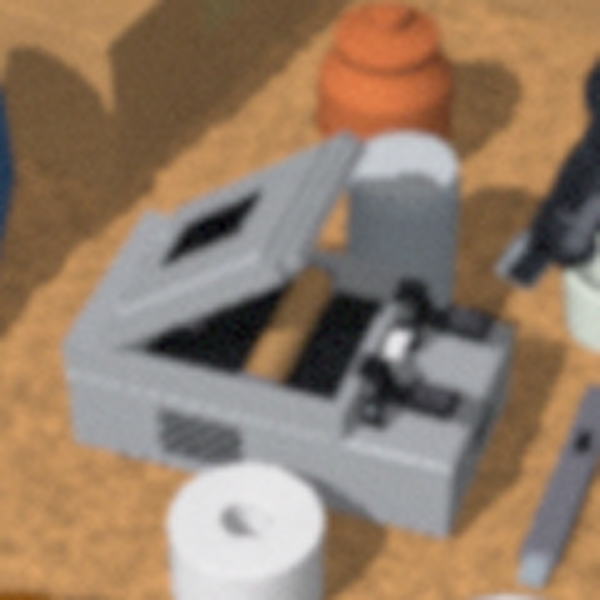

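The side crop shows the lip's lower edge from about (300,265) to (368,148), which matches a cover value of about 0.67, with the catches sprung back.

Emit:
servo_tool(targets="0 -0.01 0 10 0 7 0; 0 0 0 15 0 10 0; 0 0 0 15 0 10 0; 0 0 0 8 0 8 0; 0 0 0 0 0 0 0; 0 0 0 0 0 0 0; 0 0 0 0 0 0 0")

```text
time: 8.08
tool_pos: [0.5304, -0.0977, 0.1408]
tcp_rot: [-2.991, -0.362, -0.67]
wrist_force: [0.1, 0.0, 0.2]
width: 0.005
```

```bash
python3 go.py -.040 0 .154 .45; python3 - <<'E'
from h import *
from go import *
c=read_camera("side");im=cv2.cvtColor(c["image"],cv2.COLOR_RGB2BGR)[90:210,205:325]
cv2.imwrite("pics/s9.png",cv2.resize(im,None,fx=5,fy=5,interpolation=cv2.INTER_CUBIC))
E
```

```text
t 8.08 tcp printer mm [-63.9   1.7 140.8] q [-0.39 -0.14  2.27  0.41  0.69  0.66] F [0.1 0.  0.2] w 0.4
turn [-0.007  0.009  0.01 ] shift tool mm [27.3  1.9 -1.7]
```

View pics/s9.png

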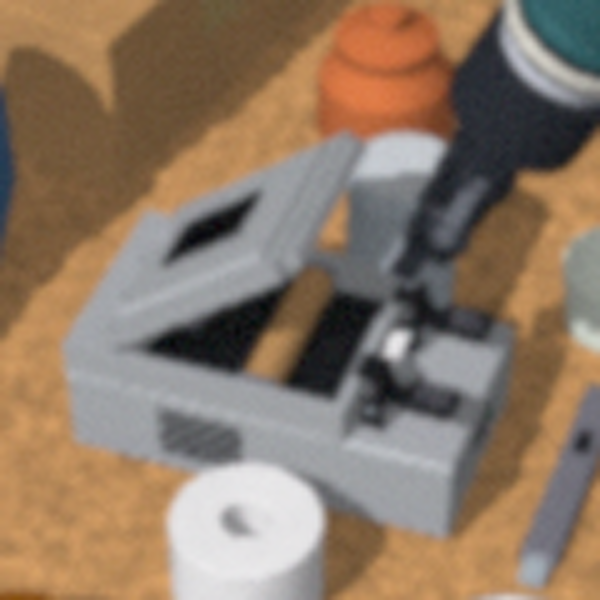

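Emit:
servo_tool(targets="0 0.009 0.01 6 1 -1 0; 0 0 0 8 0 0 0; 0 0 0 6 0 0 0; 0 0 0 0 0 0 0")

```text
time: 8.47
tool_pos: [0.5477, -0.0951, 0.1514]
tcp_rot: [-2.988, -0.341, -0.684]
wrist_force: [-0.5, 0.5, -0.0]
width: -0.001
```

Emit:
servo_tool(targets="0 0 0 4 0 0 0; 0 0 0 4 0 0 0; 0 0 0 0 0 0 0")

```text
time: 8.72
tool_pos: [0.5561, -0.0938, 0.1565]
tcp_rot: [-2.988, -0.341, -0.687]
wrist_force: [-0.5, -0.4, -0.1]
width: -0.0
```

```bash
python3 go.py -.032 0 .157 .45
```

```text
t 8.72 tcp printer mm [-38.   -0.3 156.5] q [-0.37 -0.11  2.22  0.4   0.69  0.71] F [-0.5 -0.4 -0.1] w -0.0
turn [-0.005 -0.003 -0.003] shift tool mm [ 5.6 -0.3  2.2]
```

```bash
python3 - <<'E'
import numpy as np
for v in [.67,.75,.9,1.05,1.2,1.35,1.5,1.65,1.75,1.8]:
    t=min(.45,np.pi/2-v+.1); t=max(t,0) ; s=18
    C=np.array([86-144*np.cos(v),88+144*np.sin(v)]);f=np.array([np.sin(t),-np.cos(t)]);n=np.array([np.cos(t),np.sin(t)])
    print(v,round(t,2),(C+s*f-11*n).round(0))
E
```

```text
0.67 0.45 [-29. 156.]
0.75 0.45 [-21. 165.]
0.9 0.45 [ -6. 180.]
1.05 0.45 [ 12. 192.]
1.2 0.45 [ 32. 201.]
1.35 0.32 [ 50. 208.]
1.5 0.17 [ 68. 212.]
1.65 0.02 [ 87. 213.]
1.75 0 [101. 212.]
1.8 0 [108. 210.]
```

Emit:
servo_tool(targets="0 0 0 4 0 1 0; 0 0 0 4 0 0 0; 0 0 0 4 0 0 0; 0 0 0 0 0 0 0")

```text
time: 9.05
tool_pos: [0.5674, -0.0908, 0.1608]
tcp_rot: [-2.988, -0.341, -0.684]
wrist_force: [0.1, -0.3, 0.5]
width: -0.004
```

```bash
python3 go.py -.017 0 .174 .45; python3 - <<'E'
from h import *
from go import *
c=read_camera("side");im=cv2.cvtColor(c["image"],cv2.COLOR_RGB2BGR)[90:210,205:325]
cv2.imwrite("pics/s10.png",cv2.resize(im,None,fx=5,fy=5,interpolation=cv2.INTER_CUBIC))
E
```

```text
t 9.05 tcp printer mm [-26.3  -0.  160.8] q [-0.35 -0.1   2.2   0.39  0.7   0.74] F [ 0.1 -0.3  0.5] w -0.3
turn [-0.006 -0.001 -0.003] shift tool mm [14.2 -0.1 -7.8]
```

View pics/s10.png

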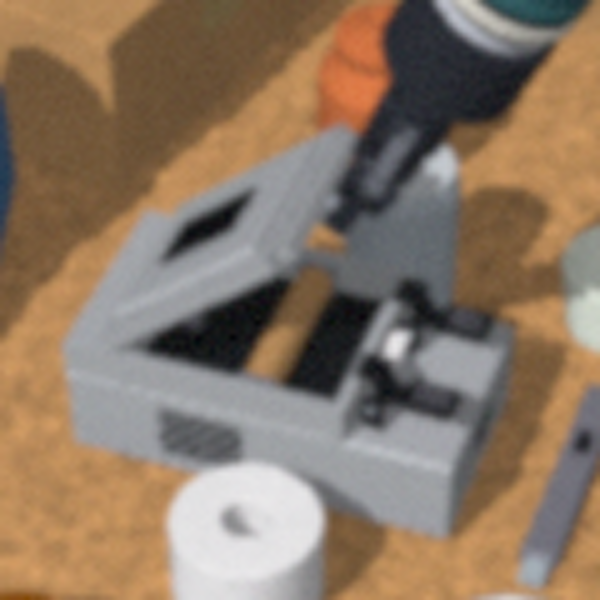

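The fingertip now meets the lip at about (340,215). I'll push gently along the arc.

Emit:
servo_tool(targets="0 0 0 5 0 -1 0; 0 0 0 6 0 -2 0; 0 0 0 6 0 -2 0; 0 0 0 6 0 -2 0; 0 0 0 5 0 -1 0")

```text
time: 9.52
tool_pos: [0.5876, -0.0852, 0.1791]
tcp_rot: [-2.988, -0.341, -0.676]
wrist_force: [-1.6, -1.1, 0.3]
width: 0.002
```

```bash
python3 go.py .012 0 .192 .45; python3 - <<'E'
from h import *
from go import *
c=read_camera("side");im=cv2.cvtColor(c["image"],cv2.COLOR_RGB2BGR)[90:210,205:325]
cv2.imwrite("pics/s11.png",cv2.resize(im,None,fx=5,fy=5,interpolation=cv2.INTER_CUBIC))
E
```

```text
t 9.52 tcp printer mm [ -5.3   0.8 179.1] q [-0.32 -0.08  2.14  0.36  0.73  0.79] F [-1.6 -1.1  0.3] w 0.2
turn [-0.008  0.004 -0.004] shift tool mm [21.2  0.7 -4.2]
```

View pics/s11.png

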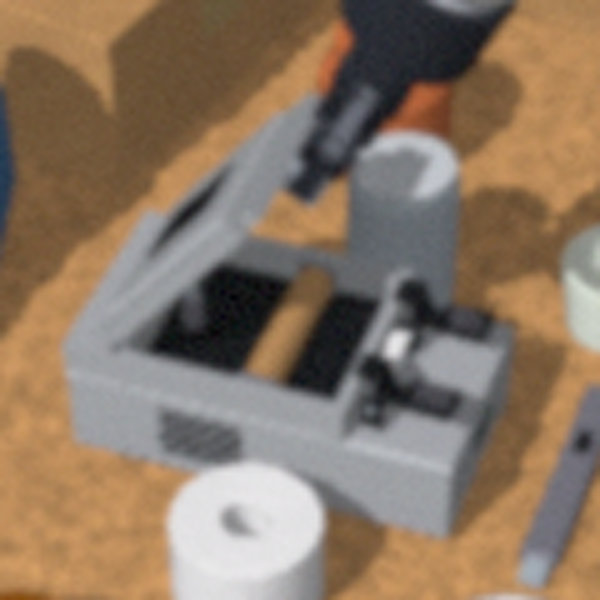

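Working well: the cover is up to about 0.95, with the fingertip at (308,188) under the lip. I'll continue.

Emit:
servo_tool(targets="0 0 0 5 0 -1 0; 0 0 0 6 0 -1 0; 0 0 0 6 0 -1 0; 0 0 0 6 0 0 0; 0 0 0 6 0 0 0; 0 0 0 6 0 1 0; 0 -0.03 0 6 0 0 0; 0 -0.03 0 5 0 0 0")

```text
time: 10.23
tool_pos: [0.6309, -0.0752, 0.2029]
tcp_rot: [-3.014, -0.342, -0.585]
wrist_force: [-1.1, 0.1, 0.6]
width: -0.003
```

```bash
python3 go.py .050 0 .208 .32; python3 - <<'E'
from h import *
from go import *
c=read_camera("side");im=cv2.cvtColor(c["image"],cv2.COLOR_RGB2BGR)[90:210,205:325]
cv2.imwrite("pics/s12.png",cv2.resize(im,None,fx=5,fy=5,interpolation=cv2.INTER_CUBIC))
E
```

```text
t 10.23 tcp printer mm [ 39.1   0.8 202.9] q [-0.26  0.    2.    0.25  0.81  0.94] F [-1.1  0.1  0.6] w -0.3
turn [-0.008 -0.064 -0.005] shift tool mm [12.   0.7 -0.6]
```

View pics/s12.png

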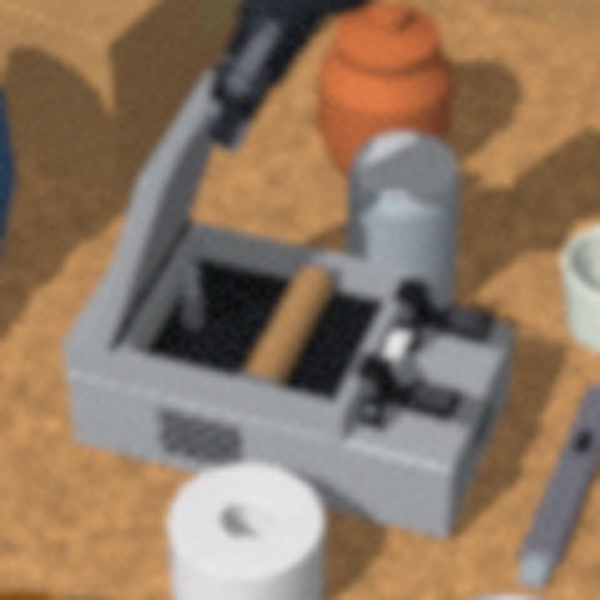

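Emit:
servo_tool(targets="0 -0.03 0 5 0 0 0; 0 -0.03 0 6 0 0 0; 0 -0.03 0 6 0 0 0; 0 -0.03 0 6 0 0 0; 0 -0.03 0 6 0 1 0; 0 -0.03 0 6 0 1 0; 0 -0.03 0 6 0 1 0")

```text
time: 10.87
tool_pos: [0.6735, -0.0651, 0.2123]
tcp_rot: [-3.083, -0.354, -0.258]
wrist_force: [-0.8, -1.6, -0.9]
width: -0.003
```

```bash
python3 go.py .087 0 .213 .05; python3 - <<'E'
from h import *
from go import *
c=read_camera("side");im=cv2.cvtColor(c["image"],cv2.COLOR_RGB2BGR)[90:210,205:325]
cv2.imwrite("pics/s13.png",cv2.resize(im,None,fx=5,fy=5,interpolation=cv2.INTER_CUBIC))
E
```

```text
t 10.87 tcp printer mm [ 82.9   0.9 212.3] q [-0.17  0.18  1.75  0.08  1.06  1.14] F [-0.8 -1.6 -0.9] w -0.2
turn [-0.009 -0.118 -0.001] shift tool mm [4.2 0.9 0. ]
```

View pics/s13.png

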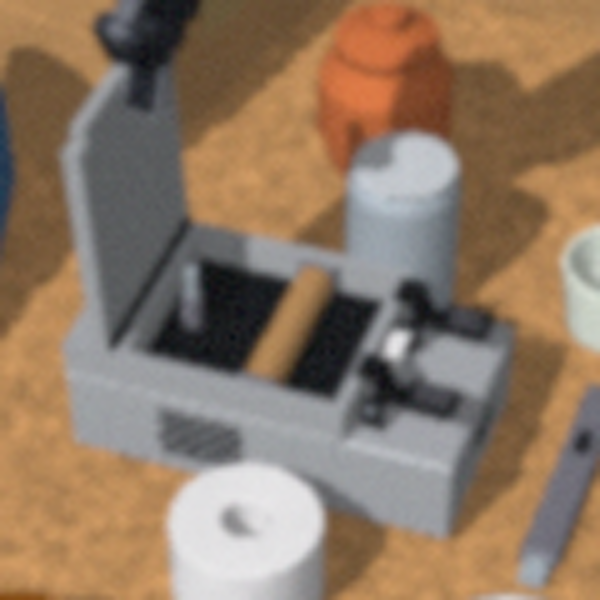

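Emit:
servo_tool(targets="0 -0.04 0 4 0 0 0; 0 -0.04 0 4 0 0 0; 0 -0.03 0 4 0 0 0; 0 0 0 4 0 0 0")

```text
time: 11.25
tool_pos: [0.6889, -0.0611, 0.213]
tcp_rot: [-3.104, -0.361, -0.075]
wrist_force: [-19.4, -4.6, 11.6]
width: 0.0
```

Emit:
servo_tool(targets="0 0 0 3 0 0 0; 0 0 0 3 0 0 0; 0 0 0 1 0 0 0")

```text
time: 11.5
tool_pos: [0.6881, -0.0614, 0.2135]
tcp_rot: [-3.104, -0.364, -0.049]
wrist_force: [-1.9, -1.0, 1.3]
width: -0.003
```

```bash
python3 go.py .105 0 .211 0
```

```text
t 11.5 tcp printer mm [ 98.    1.2 213.5] q [-0.14  0.29  1.61  0.03  1.22  1.19] F [-1.9 -1.   1.3] w -0.3
turn [-0.013 -0.033  0.004] shift tool mm [6.9 1.3 2.7]
```

Emit:
servo_tool(targets="0 0 0 2 0 0 0; 0 0 0 2 0 0 0; 0 0 0 2 0 0 0")

```text
time: 11.75
tool_pos: [0.6884, -0.0613, 0.2135]
tcp_rot: [-3.102, -0.364, -0.034]
wrist_force: [-7.9, -1.2, 4.6]
width: 0.003
```

Emit:
servo_tool(targets="0 0 0 2 0 0 0; 0 0 0 1 0 0 0; 0 0 0 0 0 0 0")

```text
time: 12.0
tool_pos: [0.688, -0.0613, 0.2137]
tcp_rot: [-3.101, -0.365, -0.028]
wrist_force: [0.4, -0.1, 0.2]
width: -0.001
```

```bash
python3 go.py .105 0 .211 0; python3 - <<'E'
from h import *
from go import *
c=read_camera("side");im=cv2.cvtColor(c["image"],cv2.COLOR_RGB2BGR)[90:210,205:325]
cv2.imwrite("pics/s14.png",cv2.resize(im,None,fx=5,fy=5,interpolation=cv2.INTER_CUBIC))
E
```

```text
t 12.0 tcp printer mm [ 97.8   1.2 213.7] q [-0.14  0.29  1.6   0.02  1.24  1.19] F [ 0.4 -0.1  0.2] w -0.1
turn [-0.017 -0.02   0.005] shift tool mm [7.1 1.3 2.8]
```

View pics/s14.png

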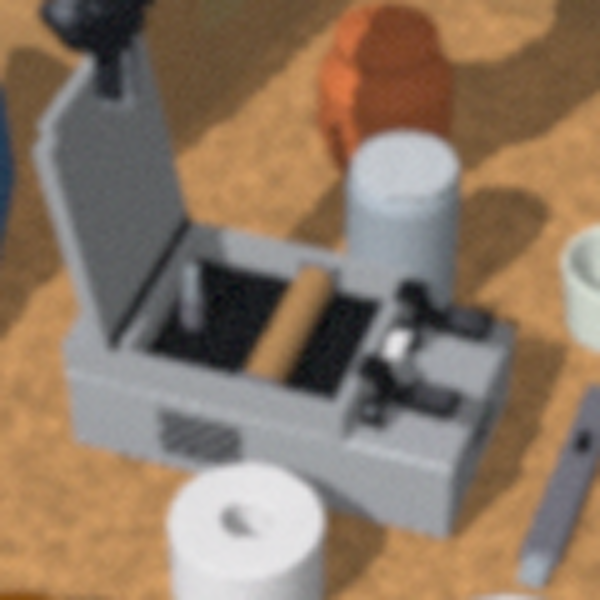

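The cover is at its stop: an 8 N push moved it no further. I'll back off.

Emit:
servo_tool(targets="0 0 0 -6 0 0 0; 0 0 0 -14 0 0 0; 0 0 0 -20 0 0 0; 0 0 0 -22 0 -5 0; 0 0 0 -20 0 -10 0; 0 0 0 -8 0 -8 0; 0 0 0 0 0 0 0; 0 0 0 0 0 0 0")

```text
time: 12.72
tool_pos: [0.6001, -0.0821, 0.2338]
tcp_rot: [-3.099, -0.366, -0.051]
wrist_force: [1.2, 0.4, -0.5]
width: -0.0
```

```bash
python3 go.py .105 0 .211 0; python3 - <<'E'
from h import *
from go import *
c=read_camera("side");im=cv2.cvtColor(c["image"],cv2.COLOR_RGB2BGR)[80:230,190:345]
cv2.imwrite("pics/s15.png",cv2.resize(im,None,fx=3.8,fy=3.8,interpolation=cv2.INTER_CUBIC))
for v in(1.55,1.65,1.75,1.85):
  for y in(.052,-.052):
    x,z=.086-.144*np.cos(v),.088+.144*np.sin(v)
    w=[PX+np.cos(YAW)*x-np.sin(YAW)*y,PY+np.sin(YAW)*x+np.cos(YAW)*y,z]
    p=proj(c,w);print(v,y,((p-[190,80]+.5)*3.8-.5).round(0))
c=read_camera("top");cv2.imwrite("pics/t15.png",cv2.cvtColor(c["image"],cv2.COLOR_RGB2BGR))
E
```

```text
t 12.72 tcp printer mm [  7.5   1.  233.8] q [-0.19  0.12  1.78  0.03  1.23  1.13] F [ 1.2  0.4 -0.5] w -0.0
turn [-0.016 -0.035  0.006] shift tool mm [96.6  2.  26.2]
1.55 0.052 [137. 140.]
1.55 -0.052 [195.  56.]
1.65 0.052 [117. 137.]
1.65 -0.052 [177.  52.]
1.75 0.052 [ 98. 134.]
1.75 -0.052 [158.  50.]
1.85 0.052 [ 80. 134.]
1.85 -0.052 [141.  50.]
```

View pics/s15.png

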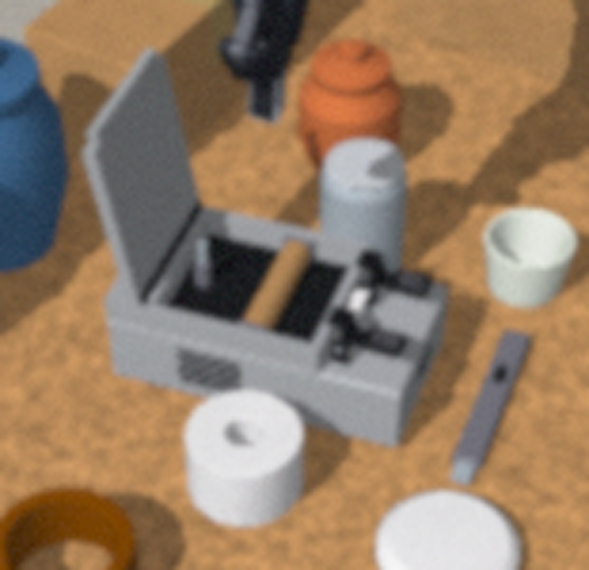

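View pics/t15.png

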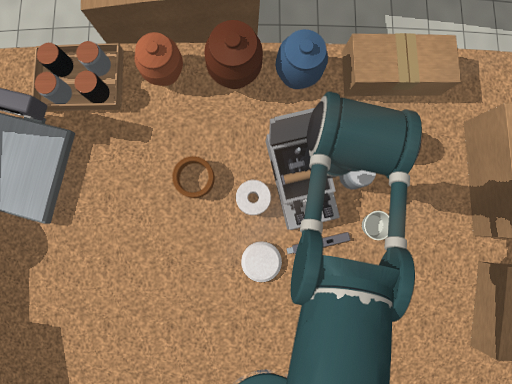

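The lip corners at (97,133) and (157,52) match a cover value of 1.75. The fingertip is clear of the cover, and the other things stand where they were.

```bash
python3 -c "
from h import *
print(finish_job())"
```

```text
the job is handed in; nothing more can be done
None
```

The label printer's cover is fully open and resting against its stop, and I handed the job in at about 12.8 s of the 45 s allowed.

- **Catches:** I pressed both thumb pads together, one fingertip on each. I held them down for more than a second, until two side pictures about 0.4 s apart showed the cover ajar at about 0.67 and not moving. Then I let go, and both catches sprang back.
- **Cover:** I pushed it up and over with the closed fingertips, using about 1–2 N on the way.
- **Stop:** The cover met its stop with a short push of about 23 N at the wrist, harder than the gentle touch I meant. A second push of about 9 N moved it no further.
- **Last checks:** In the side picture the lip's corners match a cover value of about 1.75, and the cover stayed open after I backed off. The gripper was then about 90 mm in front of the cover and touching nothing. I compared the other things on the bench with the first pictures by eye only, and saw none that had moved. The arm hid the jar and part of the tin from the top camera, but the side camera showed both.

No check failed or disagreed.

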